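# Probe a covered saucepan through its lid port

### The arm

A 7-joint arm with a two-finger parallel gripper is mounted at the origin on the work surface. World frame = base frame: x ahead of the robot, y to its left, z up, the work surface at z = 0. Lengths are in m, angles in rad, forces in N, time in s.
With the tool pointing down it reaches from about 0.425 to 0.95 m from the base axis. Payload 4.7 kg.
Tool frame: the origin (TCP) lies on the mounting face of the last link; the fingertips stand 173 mm ahead of it and the grasp point (between the pads) lies robot.grip_point_offset ahead of it (robot.grip_point_offset is the distance from the TCP to the grasp point, in m); z points along the fingers, y is the direction in which the jaws open and shut (so a half turn about z gives the same grasp; the last joint's range is limited). The gripper opens to 85 mm and grips with 20 to 120 N. Pads are 22 mm wide; open, the fingers measure 114 mm over their backs; the gripper's body (76 mm by 85 mm) begins 54 mm behind the grasp point. The pads swing forward as they close: fully open they stand 13 mm farther back than shut.
Start: joints at [-1.154, 0.469, -0.049, 1.532, 0.024, 1.141, -0.082], TCP at [0.291, 0.609, 0.405] pointing down, gripper open.
Joint ranges: [-2.59, 2.59], [-0.33, 1.99], [-1.39, 1.29], [0.1, 2.45], [-1.04, 4.18], [0.21, 1.99], [-2.66, 2.66]. Speed limits (rad/s): [2.57, 2.57, 3.14, 3.14, 3.14, 3.14, 3.14].

### API

Orientations are given as [roll, pitch, yaw] about the fixed x, y, z axes, in that order (R = Rz(yaw) Ry(pitch) Rx(roll)).
In Python, from plant import robot, get_image, calibration, workorder, recognise, silhouettes, mark_of gives the robot as it stands. Calls block until the motion is done:
- robot.move_to(position, orientation): joint-space move of the TCP to a pose.
- robot.move_linear(position, frame=None, v=0.15): straight line of the TCP; frame=None keeps the orientation; v is the mean speed in m/s.
- robot.move_joints(angles): joint-space move.
- robot.let_go() and robot.clamp(strength=None): open the fingers fully, or close them until they stop; strength is the grip in N (None keeps the last).
- robot.sleep(seconds).
- robot.inverse_kinematics(position, orientation): joint angles nearest the present ones, or None.
- get_image(name): name is "scene" or "top" or "wrist"; returns the picture (400x640x3 uint8, red, green, blue); there is no depth.
- calibration(name): a dict with "mtx" (3x3 intrinsics, pixels), "world_to_cam" (4x4, takes a point from world to camera coordinates); the wrist camera has in their place "T_tool_cam" (4x4, takes a point from camera to tool coordinates, whose origin is the TCP and whose axes are the flange's). Camera axes: x right, y down, z forward; pixel columns grow to the right and rows downward; lengths in m; the calibration is good to about 2 mm. A picture is of the moment at which its call begins: read the wrist's pose just before it. calibration takes no time and is no camera call.
A pose or a line that the arm cannot do raises robot.IKError and nothing moves.
- workorder.job_done(): hands the job in, once; it reports no verdict.
Trained networks look in the newest picture that a camera, given by its name, has taken for a name from the list of things; names that differ only in an ending like _2 or _b are one class to them, and where a whole thing is asked for, a point or a joint stands for the part that bears it (a point fixed in the world has none). Each returns a list of dicts, best first, with "score" (0 to 1); they miss things now and then, are a little off and sometimes report something else, mostly with a low value. They report only what shows in the picture. A call takes as long as a camera call. They do not tell look-alikes from the thing itself.
- recognise(camera, name): "bbox" ([left, top, right, bottom] as shares, 0 to 1, of the picture: columns of its width, rows of its height, round what is visible of it).
- silhouettes(camera, name): "mask" (400x640 bool, what is visible of it) and "bbox" ([left, top, right, bottom] as shares, 0 to 1, of the picture: columns of its width, rows of its height, round what is visible of it).
- mark_of(camera, name): "position" ([column, row] as shares, 0 to 1, of the picture: columns of its width, rows of its height: a listed point, or the origin of a listed thing).
Readings, each from a call of its own:
- robot.get_clock(): time.
- robot.get_q(): joint angles.
- robot.get_joint_vel(): joint speeds.
- robot.get_effort(): joint torques, N m.
- robot.get_position(): TCP position.
- robot.get_orientation(): TCP orientation.
- robot.get_force(): force on the tool from outside, world axes, zero at the start.
- robot.get_moment(): the same for the moment, N m.
- robot.get_grip_width(): finger opening in m.
Only numpy, scipy, OpenCV 4.12 (cv2) and the standard library are available. Lean on these libraries where they do the work, as an engineer would, in place of code of your own. Each camera call takes 0.05 s, during which the arm holds its last target. There are 200 camera calls.

### The job

Put the red lid on the saucepan so that it sits flat on the rim, setting it down rather than dropping it, and let go of it. Then take the yellow temperature probe out of its grey stand and lower its stem upright through the round port in the lid, without ever letting the probe touch the lid or the pan, until the tip hangs about halfway down inside the pan. Finish there, still holding the probe still with its stem centred in the port; leave the pan where it is on the hob and do not disturb the soap bottle or mug.

Things in the scene. Friction and masses are not known exactly. Their poses are not given: they have to be found in the camera images.
- hob: Fixed black single hot plate, 200 x 200 mm, 22 mm high, with a dark round plate of 156 mm diameter in the middle whose top is 30 mm above the table. Origin: centre of the underside, on the table.
- pot: Loose steel saucepan (about 0.7 kg) standing in the middle of the hob's round plate. Outer diameter 132 mm, wall 4 mm (mouth 124 mm), 75 mm high, floor 5 mm thick. Origin: centre of the underside; z up. A black straight handle points along its +x axis, 64 to 184 mm from the axis, 20 mm wide, at 49 to 61 mm height.
- lid: Loose red plastic lid (about 0.13 kg), right side up on the table. Origin: centre of the underside of its skirt; z up. Skirt: outer diameter 112 mm, z = 0 to 8 mm (it drops into the pan's mouth). Flange: diameter 144 mm, z = 8 to 13 mm (it rests on the pan's rim; the lid's origin is then 67 mm above the pan's). The port is in its middle, the grip bar off to its -x side.
- lid_bar (a point): Centre of the top of the lid's black upright grip bar, at x = -45 mm, y = 0, z = 44 mm of the lid. The bar is 14 mm thick along the lid's x, 44 mm long along the lid's y and stands 31 mm above the flange; pinch it across its thickness.
- port (a point): Centre of the upper mouth of the round port in the middle of the lid, 23 mm above the lid's origin; the bore is 24 mm in diameter and runs 15 mm down from here, open below. A white collar, 34 mm outer diameter and 10 mm high, stands round it.
- stand: Fixed grey probe stand: foot 90 x 90 x 10 mm, two side walls at y = +-31 mm, top plate 70 x 70 mm with its upper face 108 mm above the table and a 12 mm hole in the middle. Origin: centre of the underside, on the table.
- probe: Loose temperature probe (about 0.06 kg), upright, its stem through the hole of the stand and its head resting on the stand's top plate. Origin: the tip of the stem, at first 17 mm above the table; z runs up to the head. Stem: steel, 6 mm diameter, z = 0 to 91 mm. Head: yellow block 22 x 22 mm (sides along x and y), z = 91 to 146 mm, with a 2 mm button on top; pinch its flat sides.
- tip (a point): The tip of the probe's stem (same point as the probe's origin).
- soap_bottle: Bystander: green bottle with a red cap, 60 mm diameter, 170 mm high. Origin: centre of the underside.
- mug: Bystander: blue mug, 76 mm diameter, 85 mm high. Origin: centre of the underside.
There are look-alikes about, which are no part of the job. Of the things like the lid, leave any that is green; of the rest the smaller one is meant.

How it is judged:
On the way, in this order (a step that is already met when the one before it is completed fails the run):
1. the lid sits flat on the pan's rim and has been let go (horizontal distance between lid and pot below 0.01 m and z of lid in the frame of pot between 0.062 and 0.071 m and angle between the z axis of lid and the z axis of pot, either way round below 0.05 rad and contact force between the fingers and lid below 0.05 N and linear speed of lid below 0.02 m/s), for 0.2 s.
2. the probe has been drawn out of its stand (z of tip in the frame of stand above 0.11 m and contact force between the fingers and probe above 0.5 N), for 0.1 s.
At the end, for the whole second after the job is handed in: Lid flat on the rim (within 10 mm of the pan's centre, 0.05 rad), let go. Fingers hold the probe still, upright within 0.09 rad, tip within 6 mm of the port's axis and 22 to 58 mm above the pan's underside (40 is the middle), touching neither lid nor pan (horizontal distance between lid and pot below 0.01 m and z of lid in the frame of pot between 0.062 and 0.071 m and angle between the z axis of lid and the z axis of pot, either way round below 0.05 rad and horizontal distance between tip and port below 0.006 m and angle between probe's own z axis and vertical below 0.09 rad and z of tip in the frame of pot between 0.022 and 0.058 m and contact force between the fingers and probe above 0.5 N and contact force between each of probe, the fingers and lid below 0.1 N and contact force between probe and pot below 0.1 N and linear speed of probe below 0.02 m/s); the arm keeps its last pose, push and grip.
It fails at once if the probe touches the lid (contact force between probe and lid above 0.3 N).
It fails at once if the probe touches the pan (contact force between probe and pot above 0.3 N).
It fails at once if the lid is dropped (falls free by more than about 12 mm) (contact force between the fingers and lid below 0.05 N and linear speed of lid above 0.5 m/s).
It fails at once if the pan is shifted by more than 20 mm (distance of pot from where it was at the start of the episode above 0.02 m).
It fails at once if a bystander is disturbed (moved more than 15 mm) (distance of any of soap_bottle, mug from where it was at the start of the episode above 0.015 m).
It also fails if it takes over 61 s, if anything falls off the work surface, if the arm or the gripper's body presses on something with over 40 N, if the wrist force passes 120 N, or if a joint passes its speed limit or range.

## Working session

There is one attempt and no reset: what is moved stays moved. The work goes in short steps, each a Python script; the robot and the scene stay as the last script left them, time stands still between calls to the robot, and variables do not carry over. Pictures are saved under pics/ and viewed, about 8 in all and at most 12, crops included, and the job is handed in when it is done.

```bash
mkdir -p pics; ls
cat > h.py <<'E'
import numpy as np, cv2
from plant import robot, get_image, calibration, workorder, recognise, silhouettes, mark_of
from scipy.spatial.transform import Rotation as R
def save(n,im): cv2.imwrite('pics/'+n,np.ascontiguousarray(im[:,:,::-1]))
def world_cam(name,p=None,o=None):
    c=calibration(name)
    if 'world_to_cam' in c: return np.array(c['mtx']),np.array(c['world_to_cam'])
    T=np.eye(4);T[:3,:3]=R.from_euler('xyz',o).as_matrix();T[:3,3]=p
    return np.array(c['mtx']),np.linalg.inv(T@np.array(c['T_tool_cam']))
def ray(K,W,uv):
    C=np.linalg.inv(W);d=C[:3,:3]@np.linalg.inv(K)@[uv[0],uv[1],1]
    return C[:3,3],d/np.linalg.norm(d)
def at_z(r,z): return r[0]+r[1]*(z-r[0][2])/r[1][2]
def tri(rs):
    A=sum(np.eye(3)-np.outer(d,d) for _,d in rs);b=sum((np.eye(3)-np.outer(d,d))@c for c,d in rs)
    X=np.linalg.solve(A,b);return X,[float(np.linalg.norm(np.cross(X-c,d))) for c,d in rs]
def proj(K,W,X):
    p=K@(W@np.r_[X,1])[:3];return p[:2]/p[2]
E
python3 - <<'E'
from h import *
print(robot.grip_point_offset,robot.get_position(),robot.get_orientation(),robot.get_clock())
for n in('scene','top'):
    save(n+'0.png',get_image(n)); K,W=world_cam(n); print(n,np.linalg.inv(W)[:3,3].round(3),K[0,0])
    for t in ['hob','pot','lid','lid_bar','port','stand','probe','soap_bottle','mug']:
        for m in mark_of(n,t):
            uv=np.array(m['position'])*[640,400]
            print(t,round(m['score'],2),uv.round(1))
E
```

```text
pics
0.1547 [0.29090902 0.60882455 0.40363229] [-3.13961278e+00  6.16027660e-05  2.69584263e+00] 0.0
scene [1.217 0.024 0.724] 375.5279505132332
hob 0.95 [282.3 231. ]
pot 0.97 [281.5 216.4]
lid 0.92 [403.7 213. ]
lid 0.79 [476.2 192.7]
lid 0.6 [389.7 169.1]
lid 0.58 [280.9 229.8]
lid_bar 0.98 [383.8 147.6]
lid_bar 0.79 [401.5 188. ]
lid_bar 0.71 [485.7 192.7]
port 0.75 [402.7 204. ]
port 0.62 [388.  160.7]
port 0.56 [480.1 186.3]
stand 0.78 [167.5 221.2]
probe 0.68 [170.6 216.6]
soap_bottle 0.77 [126.3 279.2]
mug 0.85 [456.9 253.8]
top [0.274 0.048 1.567] 462.98002513242596
pot 0.78 [359.4 189.3]
lid 0.96 [262.2 206.2]
lid 0.7 [264.7 260.6]
lid 0.68 [196.  224.4]
lid_bar 0.73 [193.7 200.5]
lid_bar 0.71 [265.4 270.3]
lid_bar 0.58 [257.8 217.9]
lid_bar 0.56 [358.  188.2]
port 0.77 [265.2 261.7]
port 0.71 [262.3 205.5]
port 0.59 [190.1 220. ]
stand 0.76 [448.5 203.2]
probe 0.61 [448.4 197.9]
probe 0.48 [257.9 215.6]
soap_bottle 0.9 [460.  148.1]
mug 0.66 [232.6 153.5]
```

View pics/scene0.png

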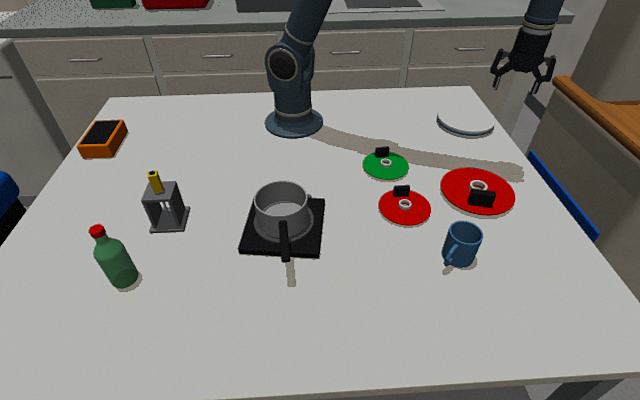

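View pics/top0.png

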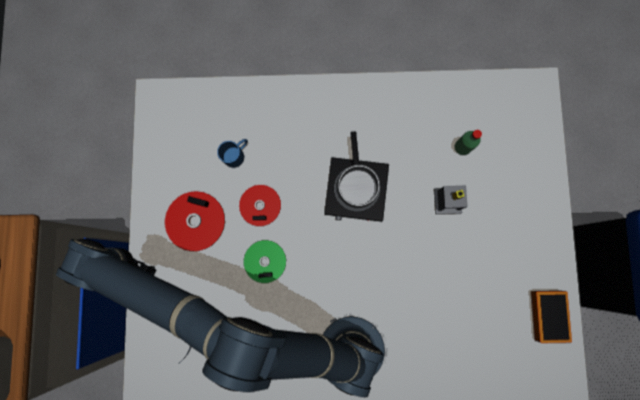

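Run:
```python
from h import *
S=world_cam('scene');T=world_cam('top')
P=dict(pot=((281.5,216.4),(359.4,189.3)),
portA=((402.7,204),(265.2,261.7)),portB=((388,160.7),(262.3,205.5)),portC=((480.1,186.3),(190.1,220)),
portA2=((402.7,204),(262.3,205.5)),portB2=((388,160.7),(265.2,261.7)),
barA=((401.5,188),(257.8,217.9)),barB=((383.8,147.6),(265.4,270.3)),barC=((485.7,192.7),(193.7,200.5)),
stand=((167.5,221.2),(448.5,203.2)),probe=((170.6,216.6),(448.4,197.9)),soap=((126.3,279.2),(460,148.1)),mug=((456.9,253.8),(232.6,153.5)))
for k,(a,b) in P.items():
    X,e=tri([ray(*S,a),ray(*T,b)]);print(k,X.round(3),np.round(e,3),np.hypot(*X[:2]).round(3))
```

```text
pot [ 0.523 -0.038  0.037] [0.003 0.003] 0.524
portA [ 0.297  0.331 -0.153] [0.029 0.029] 0.445
portB [0.458 0.254 0.154] [0.012 0.012] 0.524
portC [0.432 0.527 0.03 ] [0.001 0.001] 0.682
portA2 [0.479 0.291 0.019] [0.004 0.004] 0.56
portB2 [0.291 0.283 0.027] [0.007 0.007] 0.405
barA [0.434 0.299 0.038] [0. 0.] 0.527
barB [0.262 0.275 0.057] [0.004 0.004] 0.38
barC [0.494 0.508 0.061] [0. 0.] 0.709
stand [ 0.476 -0.348 -0.009] [0.001 0.001] 0.589
probe [ 0.489 -0.335  0.021] [0.005 0.005] 0.592
soap [ 0.667 -0.397 -0.004] [0.002 0.002] 0.776
mug [0.66  0.387 0.019] [0.002 0.002] 0.766
```

The scene picture shows the small red lid at (404,208) and the top picture shows it at (260,205). The big red lid (477,190) and the green one (385,165) are the decoys. The probe stand is at (167,207), the pan at (281,210) with its handle along +x. Next is a close look at the lid from two wrist poses.

```bash
cat >> h.py <<'E'
from plant import robot
def look(cam,names,views):
    """views: list of TCP (pos,rpy); returns {name:[list of (score,uv,ray)] per view}"""
    out=[]
    for i,(p,o) in enumerate(views):
        robot.move_to(p,o); robot.sleep(.15)
        P,O=robot.get_position(),robot.get_orientation()
        im=get_image(cam);KW=world_cam(cam,P,O);d={}
        for n in names: d[n]=[(round(m['score'],2),np.array(m['position'])*[640,400]) for m in mark_of(cam,n)]
        out.append((im,KW,d))
    return out
E
python3 - <<'E'
from h import *
print(np.array(calibration('wrist')['T_tool_cam']).round(3).tolist())
o=[np.pi,0,np.deg2rad(80)]
for p in ([.47,.27,.36],[.47,.33,.36]):
  for oo in (80,-100): print(robot.inverse_kinematics(p,[np.pi,0,np.deg2rad(oo)]))
V=look('wrist',['lid','lid_bar','port'],[([.47,.27,.36],o),([.47,.33,.36],o)])
for i,(im,KW,d) in enumerate(V):
    for n in d:
        for s,uv in d[n]: print(i,n,s,uv.round(1),at_z(ray(*KW,uv),{'lid':0,'lid_bar':.044,'port':.023}[n]).round(3))
save('lid.png',np.hstack([cv2.resize(v[0],(400,250)) for v in V])); print(robot.get_clock())
E
```

```text
[[0.001, -0.958, -0.287, 0.074], [1.0, 0.001, 0.0, -0.0], [0.0, -0.287, 0.958, 0.031], [0.0, 0.0, 0.0, 1.0]]
[-0.85914158  0.30340206  0.32021165  1.91630601 -0.11674364  0.93969978
 -0.65808324]
[-0.35849361  0.31670716 -0.29601101  1.88760529  0.11166911  0.95315838
  2.26164201]
[-0.91484738  0.35356256  0.29261831  1.8423508  -0.12196392  0.96305654
 -0.74405643]
[-0.4217915   0.37161003 -0.33718036  1.81301963  0.14505383  0.98104364
  2.14848939]
0 lid 0.86 [138.8 194.7] [0.291 0.281 0.   ]
0 lid 0.73 [323.5 143.1] [0.477 0.3   0.   ]
0 lid_bar 0.97 [275.8 160.6] [0.437 0.298 0.044]
0 lid_bar 0.87 [ 62.7 220.1] [0.244 0.278 0.044]
0 port 0.63 [124.1 196.7] [0.29  0.286 0.023]
0 port 0.62 [326.2 144.4] [0.48  0.301 0.023]
1 lid 0.97 [332.2 203.6] [0.476 0.297 0.   ]
1 lid 0.59 [154.9 249.4] [0.289 0.28  0.   ]
1 lid_bar 0.8 [ 87.5 281.4] [0.245 0.276 0.044]
1 lid_bar 0.74 [288.3 223.8] [0.436 0.299 0.044]
1 port 0.82 [147.4 256.4] [0.293 0.283 0.023]
1 port 0.81 [334.5 206.5] [0.478 0.301 0.023]
3.4833
```

View pics/lid.png

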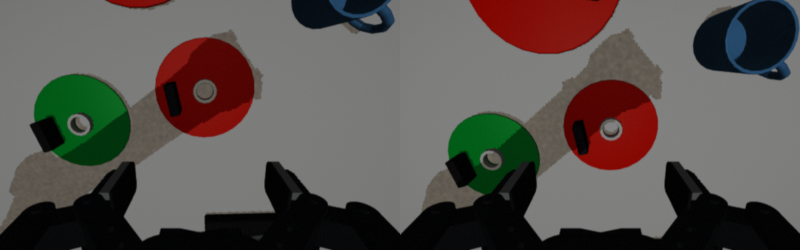

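Run:
```python
from h import *
o=[np.pi,0,np.deg2rad(90)]
V=look('wrist',['pot','hob'],[([.52,-.03,.42],o),([.52,-.10,.42],o)])
U=look('wrist',['stand','probe','tip'],[([.48,-.32,.46],o),([.48,-.39,.46],o)])
for VV in(V,U):
  for n in VV[0][2]:
    for i,(im,KW,d) in enumerate(VV):
        for s,uv in d[n]: print(i,n,s,uv.round(1),at_z(ray(*KW,uv),{'pot':.03,'hob':0,'stand':0,'probe':.017,'tip':.017}[n]).round(4))
    try: print(n,tri([ray(KW[0],KW[1],d[n][0][1]) for im,KW,d in VV]))
    except Exception as e: print(e)
ims=[]
for im,KW,_ in V: 
    im=im.copy();X=[proj(*KW,[.523+.066*np.cos(t),-.038+.066*np.sin(t),.105]) for t in np.arange(0,6.3,.1)]
    cv2.polylines(im,[np.int32(X)],True,(0,255,0),1); ims.append(im)
ims+=[u[0] for u in U]
np.savez('raw.npz',V=[v[0] for v in V],U=[u[0] for u in U],KV=[v[1][1] for v in V],KU=[v[1][1] for v in U],K=V[0][1][0])
sm=[cv2.resize(i,(400,250)) for i in ims];save('potprobe.png',np.vstack([np.hstack(sm[:2]),np.hstack(sm[2:])])); print(robot.get_clock())
```

```text
0 pot 0.65 [325.8 176.8] [ 0.5254 -0.0388  0.03  ]
1 pot 0.69 [327.6 104.6] [ 0.5267 -0.0355  0.03  ]
pot (array([ 0.52577947, -0.03508663,  0.04606962]), [0.0006280645223361466, 0.0006280645223360546])
list index out of range
0 stand 0.93 [318.5 172. ] [ 0.4785 -0.3376  0.    ]
1 stand 0.76 [318.9 113.3] [ 0.4785 -0.3376  0.    ]
stand (array([ 4.78462365e-01, -3.37567273e-01,  2.17015070e-04]), [1.6566500375830554e-06, 1.6566500374732675e-06])
0 probe 0.89 [321.8 172.7] [ 0.4825 -0.3347  0.017 ]
1 probe 0.94 [322.9 109. ] [ 0.483  -0.3319  0.017 ]
probe (array([ 0.48263641, -0.33129363,  0.03282734]), [0.00026925733219098345, 0.00026925733219096166])
list index out of range
7.8333
```

View pics/potprobe.png

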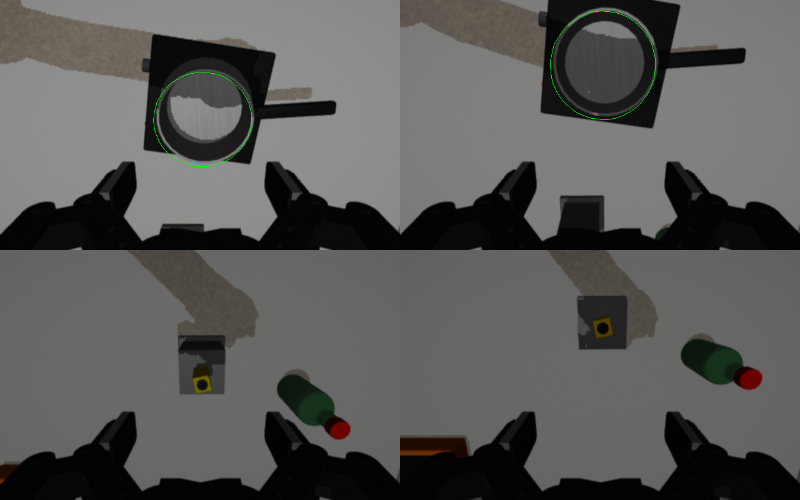

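Run:
```python
from h import *
r=np.load('raw.npz');K=r['K'];out=[]
for i in(0,1):
    im=r['V'][i].copy()
    for rad in(.066,.062):
        X=[proj(K,r['KV'][i],[.5255+rad*np.cos(t),-.036+rad*np.sin(t),.105]) for t in np.arange(0,6.3,.1)]
        cv2.polylines(im,[np.int32(np.multiply(X,1))],True,(0,255,0),1)
    c=proj(K,r['KV'][i],[.5255,-.036,.105]).astype(int);y0=max(c[1]-100,0);out.append(cv2.resize(im[y0:y0+200,c[0]-100:c[0]+100],(400,400)))
S=[]
for i in(0,1):
    im=r['U'][i];h=cv2.cvtColor(im,cv2.COLOR_RGB2HSV);m=cv2.inRange(h,(20,120,150 if i==0 else 60),(35,255,255))
    n,l,s,c=cv2.connectedComponentsWithStats(m);j=1+s[1:,4].argmax();pts=np.argwhere(l==j)[:,::-1].astype(np.float32)
    rc=cv2.minAreaRect(pts);print(i,rc,s[j]);g=ray(K,r['KU'][i],rc[0]);print(at_z(g,.163));S.append(g)
    x,y=np.int32(rc[0]);out.append(cv2.resize(im[y-25:y+25,x-25:x+25],(400,400),interpolation=cv2.INTER_NEAREST))
print(tri(S))
a=np.vstack([np.hstack(out[:2]),np.hstack(out[2:])]);save('crops.png',cv2.resize(a,(600,600)))
```

```text
Traceback (most recent call last):
ValueError: attempt to get argmax of an empty sequence
```

```bash
cat > an.py <<'E'
from h import *
r=np.load('raw.npz');K=r['K'];out=[]
for i in(0,1):
    im=r['V'][i].copy()
    for rad in(.066,.062):
        X=[proj(K,r['KV'][i],[.5255+rad*np.cos(t),-.036+rad*np.sin(t),.105]) for t in np.arange(0,6.3,.1)]
        cv2.polylines(im,[np.int32(np.multiply(X,1))],True,(0,255,0),1)
    c=proj(K,r['KV'][i],[.5255,-.036,.105]).astype(int);y0=max(c[1]-100,0);out.append(cv2.resize(im[y0:y0+200,c[0]-100:c[0]+100],(400,400)))
S=[]
for i in(0,1):
    im=r['U'][i];h=cv2.cvtColor(im,cv2.COLOR_RGB2HSV);m=cv2.inRange(h,(18,150,110),(36,255,255))
    n,l,s,c=cv2.connectedComponentsWithStats(m);c0=proj(K,r['KU'][i],[.48,-.335,.163])
    j=1+(np.linalg.norm(c[1:]-c0,axis=1)-.1*s[1:,4]).argmin();pts=np.argwhere(l==j)[:,::-1].astype(np.float32)
    rc=cv2.minAreaRect(pts);print(i,rc,s[j],at_z(ray(K,r['KU'][i],rc[0]),.163));S.append(ray(K,r['KU'][i],rc[0]))
    x,y=np.int32(rc[0]);out.append(cv2.resize(im[y-25:y+25,x-25:x+25],(400,400),interpolation=cv2.INTER_NEAREST))
print(tri(S))
a=np.vstack([np.hstack(out[:2]),np.hstack(out[2:])]);save('crops.png',cv2.resize(a,(600,600)))
E
python3 an.py
```

```text
Traceback (most recent call last):
  File "an.py", line 13, in <module>
    j=1+(np.linalg.norm(c[1:]-c0,axis=1)-.1*s[1:,4]).argmin();pts=np.argwhere(l==j)[:,::-1].astype(np.float32)
        ~~~~~~~~~~~~~~~~~~~~~~~~~~~~~~~~~~~~~~~~~~~~~~~~~~~^^
ValueError: attempt to get argmin of an empty sequence
```

```bash
python3 - <<'E'
from h import *
r=np.load('raw.npz')
for i in (0,1):
    im=r['U'][i]; h=cv2.cvtColor(im,cv2.COLOR_RGB2HSV)
    x,y=[(323,214),(324,125)][i]; print(h[y-12:y+14:4,x-10:x+11:5].tolist())
E
sed -i 's/(18,150,110)/(18,120,80)/' an.py; python3 an.py
```

```text
[[[23, 255, 34], [23, 255, 49], [25, 255, 83], [27, 255, 101], [23, 255, 67]], [[29, 255, 105], [30, 255, 105], [27, 255, 87], [29, 255, 103], [29, 255, 105]], [[30, 255, 105], [25, 85, 18], [45, 34, 15], [20, 109, 21], [30, 255, 107]], [[30, 255, 104], [30, 57, 9], [150, 20, 13], [120, 17, 15], [30, 255, 99]], [[30, 255, 104], [30, 18, 14], [0, 0, 13], [60, 18, 14], [30, 255, 103]], [[30, 255, 104], [31, 205, 46], [150, 16, 16], [30, 199, 41], [30, 255, 106]], [[28, 255, 98], [30, 255, 105], [29, 255, 99], [27, 188, 91], [26, 75, 71]]]
[[[23, 255, 71], [23, 255, 81], [23, 255, 86], [23, 255, 86], [23, 255, 84]], [[23, 255, 85], [23, 250, 47], [24, 106, 12], [23, 237, 42], [23, 255, 85]], [[23, 255, 81], [90, 43, 6], [150, 43, 6], [105, 85, 6], [23, 255, 80]], [[23, 255, 72], [150, 85, 6], [105, 85, 6], [0, 85, 6], [23, 255, 75]], [[23, 255, 81], [0, 0, 5], [0, 0, 7], [0, 36, 7], [23, 255, 83]], [[23, 255, 83], [23, 250, 50], [18, 128, 10], [23, 244, 46], [23, 255, 83]], [[23, 255, 78], [23, 255, 83], [23, 255, 80], [23, 255, 72], [23, 213, 49]]]
0 ((322.9941101074219, 214.7235107421875), (25.272401809692383, 26.357053756713867), 77.47119140625) [308 201  31  29 384] [ 0.48284325 -0.33727304  0.163     ]
1 ((324.06585693359375, 124.30732727050781), (25.073650360107422, 25.00380516052246), 77.90524291992188) [310 110  29  29 259] [ 0.48282286 -0.33727776  0.163     ]
(array([ 0.48283325, -0.33727931,  0.16298169]), [1.0181960005177317e-05, 1.0181960005239033e-05])
```

View pics/crops.png

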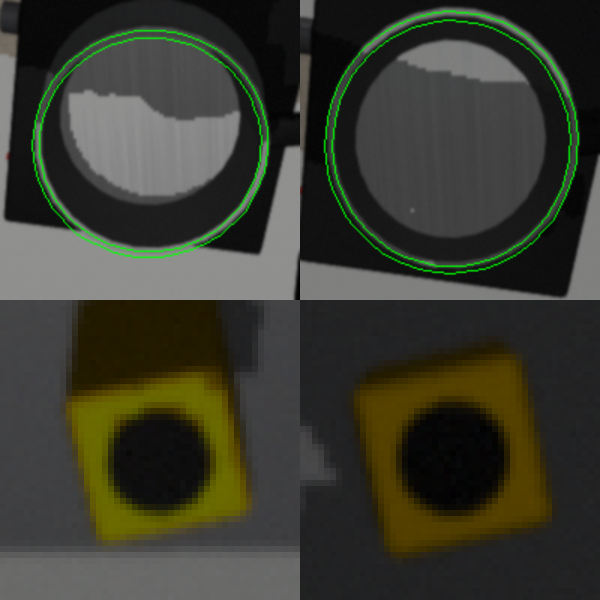

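The pan rim overlay fits to about 1 mm. Both views put the probe head top at (0.4828, -0.3373, 0.163), turned about 12° counter-clockwise. Next I look from straight above the bar for its yaw.

Run:
```python
from h import *
o=[np.pi,0,np.deg2rad(92)]
V=look('wrist',['lid_bar','port'],[([.4365,.25,.36],o),([.4365,.19,.36],o)])
for n,t in(('lid_bar',[.4365,.2985,.044]),('port',[.479,.301,.023])):
    rs=[]
    for im,KW,d in V:
        c=proj(*KW,t); uv=min((u for s,u in d[n]),key=lambda u:np.linalg.norm(u-c)); rs.append(ray(*KW,uv)); print(n,uv.round(1),c.round(1),at_z(rs[-1],t[2]).round(4))
    print(tri(rs))
out=[]
for im,KW,d in V:
    c=proj(*KW,[.4365,.2985,.044]).astype(int);y0=max(0,c[1]-45)
    a=im[y0:c[1]+45,c[0]-45:c[0]+45];m=(a.max(2)<28).astype(np.uint8)
    n,l,s,cc=cv2.connectedComponentsWithStats(m);j=l[c[1]-y0,45];print(j)
    rc=cv2.minAreaRect(np.argwhere(l==j)[:,::-1].astype(np.float32));print(rc)
    a=a.copy();cv2.drawContours(a,[np.int32(cv2.boxPoints(rc))],0,(0,255,0),1);out.append(cv2.resize(a,(400,400)))
save('bar.png',np.hstack(out));print(robot.get_clock())
```

```text
lid_bar [319.7 127.5] [322.2 125.2] [0.4345 0.2966 0.044 ]
lid_bar [322.7  48.2] [326.   46.2] [0.434 0.297 0.044]
(array([0.43427548, 0.29680307, 0.04609217]), [0.00024698293054138275, 0.0002469829305414167])
port [370.3 123.7] [371.8 121.8] [0.4779 0.2994 0.023 ]
port [379.2  47.6] [378.2  48.4] [0.4797 0.3016 0.023 ]
(array([0.47705843, 0.30020839, 0.03477752]), [0.0008804628078870019, 0.0008804628078869308])
1
((43.999996185302734, 44.49999237060547), (15.999998092651367, 52.99999237060547), 0.0)
1
((43.65352249145508, 46.43811798095703), (16.626506805419922, 61.18119812011719), 1.2453643083572388)
11.1
```

View pics/bar.png

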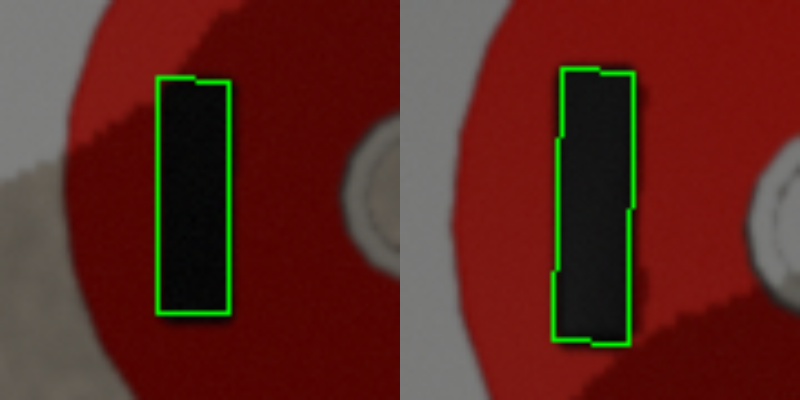

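Run:
```python
from h import *
o=[np.pi,0,np.deg2rad(92)];B=np.array([.435,.297])
robot.move_to([*B,.30],o); robot.move_linear([*B,.1942],v=.1)
f=robot.get_force();print('f',f); robot.clamp(50); print('w',robot.get_grip_width(),robot.get_force())
robot.move_linear([*B,.24],v=.06); print('lift',robot.get_force(),robot.get_grip_width())
robot.move_linear([*B,.38],v=.15)
robot.move_linear([.480,-.037,.38],v=.2); robot.move_linear([.480,-.037,.325],v=.1)
robot.sleep(.2);print(robot.get_position(),robot.get_orientation(),robot.get_force(),robot.get_moment(),robot.get_clock())
save('top1.png',get_image('top')[120:260,250:450]);save('scene1.png',get_image('scene')[120:300,180:420])
a=cv2.imread('pics/top1.png');b=cv2.imread('pics/scene1.png')
cv2.imwrite('pics/over.png',np.hstack([cv2.resize(a,(380,300)),cv2.resize(b,(400,300))]))
```

```text
f [ 0.26511699 -0.3536425   0.01200801]
w 0.012797062123943994 [-0.26342252 -0.52115273  2.1404921 ]
lift [ 0.41754043  0.31037509 -1.48037754] 0.013277613439245198
[ 0.48023675 -0.03703016  0.32565291] [ 3.14015084e+00 -1.61765380e-04  1.60576739e+00] [ 0.00295432 -0.83439064 -0.96154622] [0.0078972  0.07287205 0.05005418] 18.25
```

View pics/over.png

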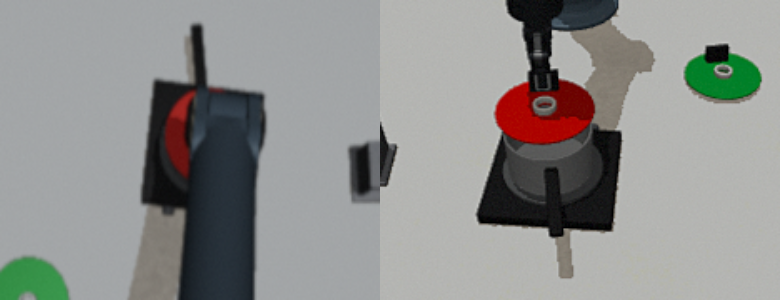

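The lid hangs level and centred over the pan (crop at about (545,110)). I'll lower it while watching the force.

Run:
```python
from h import *
robot.move_linear([.480,-.037,.298],v=.05); robot.sleep(.2); f0=np.array(robot.get_force()); z=.298
while z>.284:
    z-=.001; robot.move_linear([.480,-.037,z],v=.02); robot.sleep(.05); df=np.array(robot.get_force())-f0
    print(round(z,4),robot.get_position()[2].round(4),df.round(2))
    if df[2]>1.5 or np.linalg.norm(df[:2])>8: break
print(robot.get_clock())
```

```text
0.297 0.297 [-0.85  0.63  1.28]
0.296 0.296 [-0.35  0.76 -0.  ]
0.295 0.295 [-0.04  0.13 -0.76]
0.294 0.294 [0.47 0.93 0.82]
0.293 0.2929 [-0.21  0.26  0.58]
0.292 0.2919 [-0.53  0.2   0.94]
0.291 0.2914 [-1.11 -0.16  4.92]
21.3417
```

Contact came at z = 0.291, where 0.2912 was expected. I'll release, rise and check.

Run:
```python
from h import *
robot.let_go(); robot.sleep(.1); robot.move_linear([.480,-.037,.36],v=.12); print(robot.get_force())
o=[np.pi,0,np.deg2rad(92)]
V=look('wrist',['port','lid_bar','pot'],[([.525,-.08,.45],o),([.525,-.15,.45],o)])
for n,z in(('port',.12),('lid_bar',.141),('pot',.03)):
    for im,KW,d in V: print(n,[(s,u.round(1),at_z(ray(*KW,u),z).round(4)) for s,u in d[n]])
    try: print(tri([ray(*KW,d[n][0][1]) for im,KW,d in V]))
    except Exception as e: print(e)
out=[]
for im,KW,d in V:
    im=im.copy()
    for c,rad,z in(((.525,-.0355),.066,.105),((.525,-.0355),.072,.110),((.525,-.0355),.017,.12)):
        cv2.polylines(im,[np.int32([proj(*KW,[c[0]+rad*np.cos(t),c[1]+rad*np.sin(t),z]) for t in np.arange(0,6.3,.1)])],True,(0,255,0) if rad!=.066 else (0,0,255),1)
    c=proj(*KW,[.525,-.0355,.11]).astype(int);y0=max(0,c[1]-100);out.append(cv2.resize(im[y0:y0+200,c[0]-100:c[0]+100],(400,400)))
np.savez('raw2.npz',V=[v[0] for v in V],KV=[v[1][1] for v in V],K=V[0][1][0])
save('placed.png',np.hstack(out));print(robot.get_clock())
```

```text
[-0.34168044  0.13308695 -0.07436023]
port [(0.6, array([330. , 128.1]), array([ 0.5291, -0.0332,  0.12  ]))]
port [(0.87, array([326.3,  38. ]), array([ 0.525 , -0.0333,  0.12  ]))]
(array([ 0.52703038, -0.03326937,  0.1207489 ]), [0.002047326003640816, 0.002047326003640449])
lid_bar [(0.77, array([269.2, 131. ]), array([ 0.4813, -0.0353,  0.141 ]))]
lid_bar [(0.96, array([266.8,  34.8]), array([ 0.4815, -0.0358,  0.141 ]))]
(array([ 0.48111126, -0.0354983 ,  0.13888539]), [0.00010651928249463976, 0.00010651928249445238])
pot [(0.61, array([323.3, 122.9]), array([ 0.5241, -0.0361,  0.03  ]))]
pot [(0.84, array([326.3,  55.4]), array([ 0.5266, -0.0371,  0.03  ]))]
(array([ 0.52540997, -0.03653963,  0.02497744]), [0.0012861990733906569, 0.0012861990733905055])
24.4583
```

View pics/placed.png

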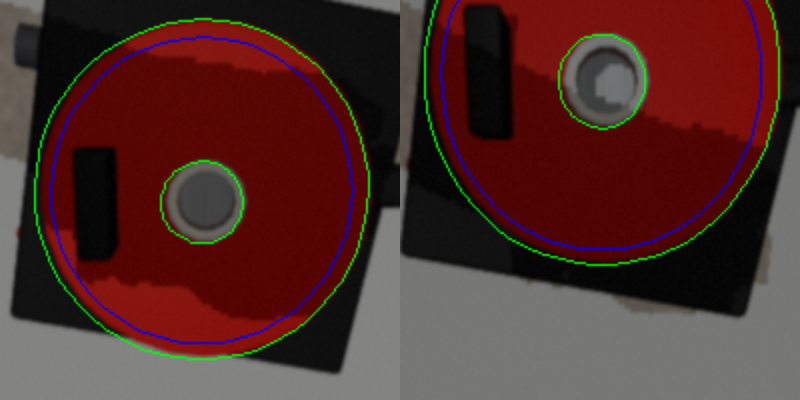

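Lid sits flat and released; the white collar at (205,198) in the left crop puts the port about 1.5 mm from nominal. I'll use (0.5265, -0.034) and take the probe next.

Run:
```python
from h import *
o=[np.pi,0,np.deg2rad(102.3)];P=np.array([.4828,-.3373])
print(robot.inverse_kinematics([*P,.40],o),robot.inverse_kinematics([.5265,-.034,.453],o))
robot.move_to([*P,.40],o); robot.move_linear([*P,.2985],v=.1); print(robot.get_force())
robot.clamp(30); robot.sleep(.1);print('w',robot.get_grip_width(),robot.get_force(),robot.get_position())
robot.move_linear([*P,.34],v=.05); print(robot.get_force(),robot.get_grip_width())
robot.move_linear([*P,.46],v=.12); robot.sleep(.2)
p,oo=robot.get_position(),robot.get_orientation(); im=get_image('wrist'); K,W=world_cam('wrist',p,oo)
e=np.array([*p[:2],.017+p[2]-.2985]);print(p,e,proj(K,W,e))
for n in('tip','probe'):
  for m in mark_of('wrist',n):
    u=np.array(m['position'])*[640,400];print(n,m['score'],u,at_z(ray(K,W,u),e[2]))
x,y=proj(K,W,e).astype(int);im=im.copy();cv2.circle(im,(x,y),6,(0,255,0),1);save('tip.png',cv2.resize(im[:,160:480],(480,600)));
s=get_image('scene');print([ (m['score'],np.array(m['position'])*[640,400]) for m in mark_of('scene','tip')],proj(*world_cam('scene'),e));print(robot.get_clock())
```

```text
[ 0.09727797  0.36468951  0.57695148  1.77691503 -0.22416751  1.06580287
  0.96811049] [-0.38977219  0.18762928  0.43794086  1.8395044  -0.08744012  1.13327955
  0.29320775]
[ 0.67479961 -0.29472813 -0.3708477 ]
w 0.02140284261954229 [-0.29852251 -0.13677922  1.06843676] [ 0.48291184 -0.33731369  0.2986898 ]
[ 0.39898222  0.08570663 -0.54207385] 0.021448778718641467
[ 0.48277876 -0.33718556  0.45930776] [ 0.48277876 -0.33718556  0.17780776] [321.32135174 196.56673989]
tip 0.91 [316.928 196.92 ] [ 0.47963692 -0.33815437  0.17780776]
[(0.6, array([147.328, 168.6  ]))] [150.0939347  168.20652569]
29.7083
```

View pics/tip.png

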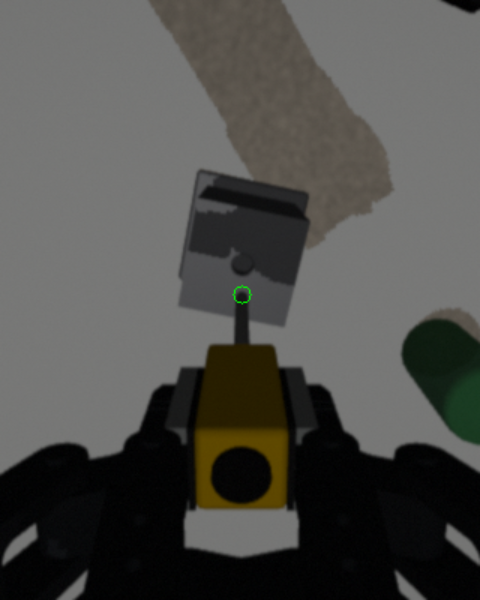

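The stem is straight and its tip is at the expected place (circle at (242,296)). The network's tip mark is 3 mm off that, and the picture contradicts it. Going over the port for a comparison just above it.

Run:
```python
from h import *
T=[.5265,-.034]
robot.move_linear([*T,.46],v=.15); robot.move_linear([*T,.425],v=.06); robot.sleep(.3)
p,oo=robot.get_position(),robot.get_orientation(); im=get_image('wrist').copy(); K,W=world_cam('wrist',p,oo)
e=np.array([*p[:2],.017+p[2]-.2987]);print(p,e)
for n,z in(('tip',e[2]),('port',.12)):
  for m in mark_of('wrist',n):
    u=np.array(m['position'])*[640,400];print(n,m['score'],u.round(1),at_z(ray(K,W,u),z).round(4))
ring=lambda c,rad,z,col:cv2.polylines(big,[np.int32([(proj(K,W,[c[0]+rad*np.cos(t),c[1]+rad*np.sin(t),z])-[x0,y0])*4 for t in np.arange(0,6.3,.1)])],True,col,1)
x0,y0=(proj(K,W,[*T,.12])-[70,70]).astype(int);big=cv2.resize(im[y0:y0+140,x0:x0+140],(560,560))
ring(T,.012,.12,(0,255,0));ring(T,.017,.12,(0,255,0));ring(e,.003,e[2],(0,255,255))
save('align.png',big);print(robot.get_clock())
```

```text
[ 0.52654399 -0.03404136  0.42528549] [ 0.52654399 -0.03404136  0.14358549]
tip 0.9 [318.2 196.5] [ 0.5248 -0.0347  0.1436]
port 0.82 [318.3 188.5] [ 0.5248 -0.0348  0.12  ]
33.0833
```

View pics/align.png

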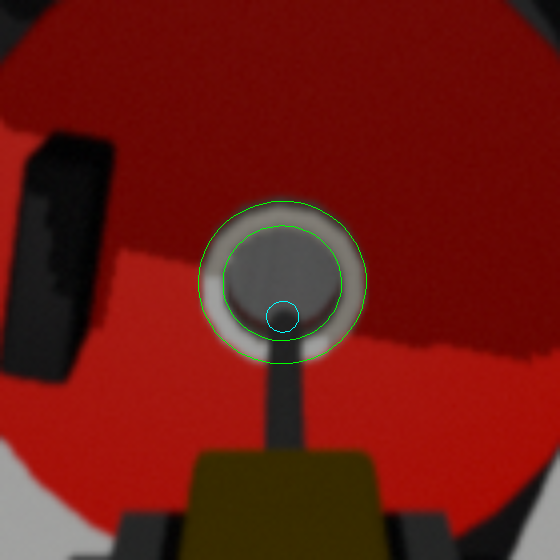

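The collar matches the predicted rings and the stem tip (284,315) lies on its marker, all within about 1 mm. Lowering now.

Run:
```python
from h import *
T=[.5265,-.034]; f0=np.array(robot.get_force()); ok=True
for z in np.arange(.415,.3515,-.0105):
    robot.move_linear([*T,z],v=.04); df=np.array(robot.get_force())-f0; print(round(z,4),df.round(2))
robot.move_linear([*T,.352],v=.03); robot.sleep(.6)
p,oo=robot.get_position(),robot.get_orientation(); im=get_image('wrist'); K,W=world_cam('wrist',p,oo)
print(p,oo,robot.get_grip_width(),(np.array(robot.get_force())-f0).round(2))
s=get_image('scene')
x0,y0=(proj(K,W,[*T,.12])-[70,70]).astype(int)
save('final.png',np.hstack([cv2.resize(im[y0:y0+140,x0:x0+140],(390,390)),cv2.resize(s[110:270,200:360],(390,390))]));print(robot.get_clock())
```

```text
0.415 [0.37 0.17 0.39]
0.4045 [0.35 0.26 0.17]
0.394 [ 1.16 -0.08  0.79]
0.3835 [0.4  0.05 0.15]
0.373 [ 0.21  0.46 -0.59]
0.3625 [-0.11  0.65  0.36]
0.352 [0.36 0.1  0.21]
[ 0.52650164 -0.03401608  0.35199738] [-3.14157223e+00 -1.80529095e-05  1.78541993e+00] 0.021881459700635934 [ 0.04 -0.77  0.23]
36.8833
```

View pics/final.png

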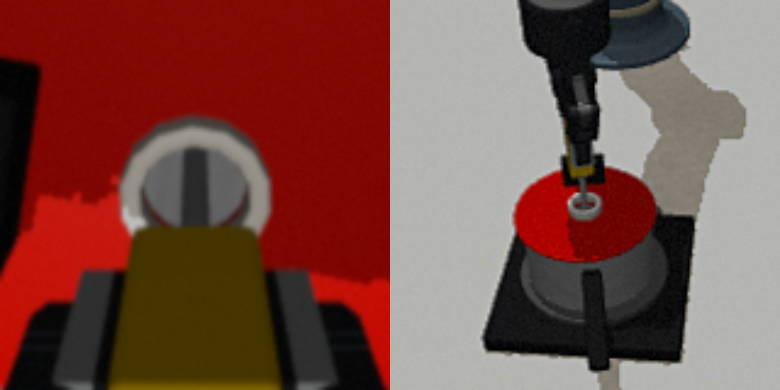

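The stem stands centred in the port (195,190) with the lid flat, so I'm handing in.

```bash
python3 -c "
from h import *
workorder.job_done()"
```

```text
the job is handed in; nothing more can be done
```

The lid is on the pan and let go, and the probe hangs in the port, held still by the gripper. I handed the job in just after the 36.9 s clock reading, against the 61 s limit; no verdict is reported.

- **Lid:** I took the small red lid by its bar and lowered it until it touched the rim, at the expected height. After release, two wrist views showed it flat and about 1–2 mm off the pan's centre.
- **Probe:** I drew it from the stand and lowered it through the port with its tip aimed at about 40 mm above the pan's underside. That tip height comes from the arm's position, because the tip is hidden inside the pan.
- **Last checks:** The final picture shows the stem centred in the port. Force changes stayed at noise level (about 1 N or less) all the way down. That noise is above the 0.3 N touch limit, so "no touch" rests mainly on the pictures, which show several millimetres of clearance.
- **One disagreement:** After the lift, the network put the probe tip about 3 mm from where I expected it. The picture supported my expected position. Just above the port, the network's tip and port marks agreed with each other to within 0.2 mm.

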